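# Lay the carved panel down and flip the hold-down over it

## Task

The carved panel stands on edge on the carving board. Push it over, away from its carved side, so that it lies flat on the board with the rosette facing up; then push the upright hold-down arm over and down until its rubber pad rests on the panel. Never lift the panel, and leave the other things on the bench where they are.

Things in the scene. Friction and masses are not known exactly. Their poses are not given: they have to be found in the camera images.
- board: Fixed brown carving board: x -130 to 130 mm, y -130 to 180 mm, its grey felt top 24 mm above the bench. Origin on the bench, z up; turned by up to 0.4 rad. Dark heel strip along its -x edge (x -125 to -111), 10 mm above the felt. The panel stands at about x = -78 and is to fall towards +x, onto the felt; the hold-down's hinge is on the +y side.
- panel: Loose pale panel, 22 mm thick (x), 180 wide (y), 130 high (z), 0.2 to 0.42 kg, on edge on the felt, about square to the board. Origin: centre of the edge it stands on. Carved face to its -x (heel strip, robot): rosette, 76 mm across, standing out 5 mm (petals 9). Pushed there near the top it is past balance after some 20 mm and falls on its back, its x then pointing down.
- panel_center (a point): Middle of the panel (65 mm above its standing edge, mid-thickness). When the panel lies on the board this point is 35 mm above the bench.
- holddown (a joint): Angle of the hold-down arm, rad: 0 = level, pad resting on the lying panel; 1.57 = upright; stop at 2.2. Starts at 1.65 to 2.0, leaning outwards (to the board's +y). With no panel below it can sink to -0.28. The hinge is stiff (0.15 N m, about 2 N at the arm's end): it stays where it is left and does not fall by itself.
- holddown_hinge (a point): Middle of the hold-down's hinge axis, 60 mm above the bench, at board x = 0, y = 145 mm; the axis runs along the board's x. Two dark steel cheeks, out to 32 mm either side along the axis, 28 mm across, reach 74 mm above the bench.
- holddown_end (a point): Middle of the hold-down arm's free end, 100 mm from the hinge axis. Flat steel bar 34 mm wide (board x), 12 mm thick (6 mm either side of the line from the hinge to here), last 30 mm red; black rubber pad, 22 mm long, 8 thick, 75 mm from the hinge on the side that turns down. Level, it points to the board's -y, its upper face 66 mm above the bench.
- gouge_dark: Bystander: carving gouge with a dark wooden handle, 225 mm long, 25 mm thick, lying on the bench. Origin on the bench below the ferrule, x towards the blade.
- gouge_light: Bystander: carving gouge with a pale wooden handle, same size, lying on the bench.
- gouge_red: Bystander: carving gouge with a red handle, same size, lying on the bench.
- mallet: Bystander: wooden mallet lying on the bench, head 140 x 75 x 65 mm, handle 150 mm long towards its -x. Origin on the bench at the joint of head and handle.
- sanding_block: Bystander: cork sanding block 100 x 60 x 32 mm with a red underside. Origin below its centre.
- disc: Bystander: carved round wooden disc, 90 mm diameter, 18 mm thick (beads on top). Origin below its centre.
- jar: Bystander: amber jar with a white cap, 60 mm diameter, 90 mm high. Origin below its centre.
Mind the look-alikes: they are no part of the job. Leave any pink look-alike of the panel alone.

How it is judged:
By the outcome, as a careful person would: the job done as asked, in the order asked, and still so for the second after the job is handed in, with the robot touching nothing.
It also fails if it takes over 48 s, if anything falls off the work surface, if the arm or the gripper's body presses on something with over 40 N, if the wrist force passes 120 N, or if a joint passes its speed limit or range.

## Robot

A 7-joint arm with a two-finger parallel gripper is mounted at the origin on the work surface. World frame = base frame: x ahead of the robot, y to its left, z up, the work surface at z = 0. Lengths are in m, angles in rad, forces in N, time in s.
With the tool pointing down it reaches from about 0.4 to 0.875 m from the base axis. Payload 19.3 kg.
Tool frame: the origin (TCP) lies midway between the tips of the shut fingers; the grasp point (between the pads) lies bot.tcp_to_grasp behind it (bot.tcp_to_grasp is the distance from the TCP to the grasp point, in m); z points along the fingers, y is the line along which they close (so a half turn about z gives the same grasp; the last joint's range is limited). The gripper opens to 85 mm and grips with 20 to 120 N. Pads are 22 mm wide; open, the fingers measure 114 mm over their backs; the gripper's body (76 mm by 85 mm) begins 54 mm behind the grasp point. The pads swing forward as they close: fully open they stand 13 mm farther back than shut.
Start: joints at [-0.07, 0.521, -0.036, 1.599, 0.021, 1.021, -0.113], TCP at [0.625, -0, 0.231] pointing down, gripper open.
Joint ranges: [-2.91, 2.91], [-0.3, 2.13], [-1.5, 1.42], [0.17, 2.43], [-1.26, 4.41], [0.16, 1.93], [-2.52, 2.52]. Speed limits (rad/s): [1.89, 1.89, 2.39, 2.39, 3.01, 3.01, 3.01].

## Interface

Orientations are given as [roll, pitch, yaw] about the fixed x, y, z axes, in that order (R = Rz(yaw) Ry(pitch) Rx(roll)).
In Python, from workcell import observe, imaging, bot gives the robot as it stands.
- The arm moves only by the tool send_rows, never from a script. Its argument "plan" is text: rows parted by semicolons, each of 7 numbers parted by spaces: the shift along the tool's x, y, z in m, then the turn, a rotation vector about the tool's x, y, z in degrees, then the finger opening in m, from 0 to 0.0854. In form: dx dy dz rx ry rz claw; .... A call has 1 to 10 rows; each row is the pose to reach, as a shift and turn from the pose commanded when the call began, along the tool's axes at that moment; what a row does not reach only later rows make up. A row lasts 1/12 s, in which the tool goes at most 41.7 mm and 7.16 degrees, less where a joint would pass 70% of its speed; a pose out of reach is approached as far as the arm can. A call with a gripper value outside its range is refused whole. The fingers move at their own pace and stop on an object; "grip_force" is the grip in N (left out, the last holds). Time passes only in rows, so rows that repeat a pose let the fingers close. It gives the time, the measured TCP pose, the force, the opening and the grip force at its end, in the units of the state.
- observe(): the state, without advancing time (a new reading comes with each control period).
- imaging.grab_frame(name): name is "scene" or "side" or "wrist"; returns a dict with "color" (384x512x3 uint8, red, green, blue), "fx", "fy", "cx", "cy" (pixels), "eye" and "orientation" of the camera in the world; the wrist camera has in their place "tool_from_camera" (4x4, takes a point from camera to tool coordinates, whose origin is the TCP and whose axes are the flange's). Camera axes: x right, y down, z forward; pixel columns grow to the right and rows downward; lengths in m; the calibration is good to about 2 mm. A picture is of the moment at which its call begins: read the wrist's pose just before it. There is no depth.
- bot.job_done(): hands the job in; it is judged then, once.
The state is a dict: "clock": time; "qpos": joint angles; "qd": joint speeds; "joint_efforts": joint torques, N m; "position": TCP position; "tool_rot": TCP orientation; "force": force on the tool from outside, world axes, zero at the start; "moment": the same for the moment, N m; "grip_width": finger opening in m; "finger_force": force on a finger pad.
Only numpy, scipy, OpenCV 4.12 (cv2) and the standard library are available. Lean on these libraries where they do the work, as an engineer would, in place of code of your own. Each camera call takes 0.05 s, during which the arm holds its last target. There are 200 camera calls.

## Working session

There is one attempt and no reset: what is moved stays moved. The work goes in short steps, Python scripts to look and compute and a tool call to move; the robot and the scene stay as the last step left them, time stands still between calls to the robot, and variables do not carry over. Pictures are saved under pics/ and viewed, at most 10 in all, crops included, and the job is handed in when it is done.

Besides the shell and the picture viewer there is one more tool, called after "Emit:" as a command line: name --argument value ..., lists and objects as JSON in quotes. send_rows: Moves the arm, as the interface text tells. Its arguments: {"type":"object","properties":{"plan":{"type":"string"},"grip_force":{"type":"number"}},"required":["plan"]}

```bash
mkdir -p pics
cat > h.py <<'E'
import numpy as np, cv2
from workcell import observe, imaging, bot
from scipy.spatial.transform import Rotation as R
def grab(n,fn=None):
    s=observe(); f=imaging.grab_frame(n)
    if fn: cv2.imwrite('pics/'+fn,f['color'][:,:,::-1])
    return f,s
E
python3 - <<'E'
from h import *
import pickle
fs={}
for n in('scene','side'):
    f,s=grab(n,n+'0.png'); fs[n]=f
    print(n,f['fx'],f['fy'],f['cx'],f['cy'],f['eye'],f['orientation'])
pickle.dump(fs,open('f0.pkl','wb'))
print({k:np.round(v,3) for k,v in s.items()}, bot.tcp_to_grasp)
E
```

```text
scene 369.1741938071354 369.1741938071354 256.42288966748293 186.82801735489898 [1.07017591 0.46880942 1.05673113] [-2.47065556 -0.00655506  2.2464316 ]
side 463.0289390903526 463.0289390903526 252.18824844024684 188.989550987911 [-0.11308714 -0.84959585  1.20153978] [-2.39227221 -0.01902181 -0.57965497]
{'clock': np.float64(0.05), 'qpos': array([-0.07 ,  0.522, -0.036,  1.6  ,  0.021,  1.021, -0.113]), 'qd': array([-0.001,  0.001, -0.001, -0.   , -0.003, -0.   , -0.   ]), 'joint_efforts': array([ 4.0000e-03, -9.2944e+01,  1.9860e+00, -3.7098e+01,  1.8000e-02,
        5.0000e-03,  0.0000e+00]), 'position': array([ 0.625, -0.   ,  0.231]), 'tool_rot': array([-3.14 ,  0.   ,  1.571]), 'force': array([ 0.11 , -0.227,  0.192]), 'moment': array([-0.022, -0.037,  0.024]), 'finger_force': np.float64(0.0), 'grip_width': np.float64(0.086)} 0.0187
```

View pics/scene0.png

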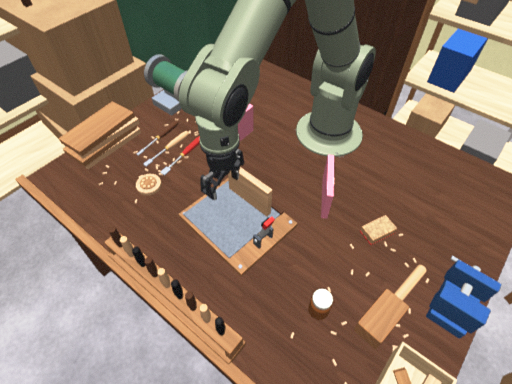

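View pics/side0.png

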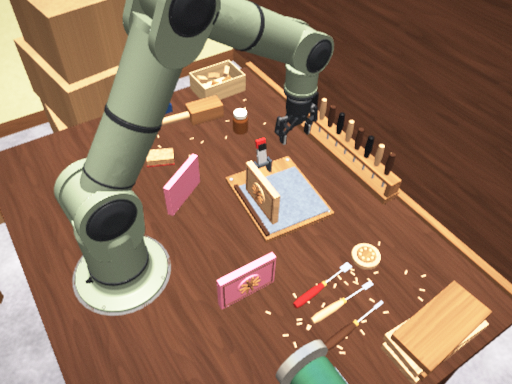

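Scene: the pale panel stands on the grey-felt board at about (250,193), with the hold-down (red tip) at (266,225). Side: panel at (263,192), hold-down at (262,152). Pink look-alikes are at (247,122)/(328,185) in scene and (247,280)/(183,185) in side; they're pink and off the board, so the pale one is meant. I'll confirm with one enlarged crop.

Run:
```python
from h import *
a=cv2.imread('pics/scene0.png')[160:280,170:310]; b=cv2.imread('pics/side0.png')[125:245,215:345]
a=cv2.resize(a,None,fx=2.85,fy=2.85*1.0,interpolation=2); b=cv2.resize(b,None,fx=3.05,fy=3.05,interpolation=2)
h=max(a.shape[0],b.shape[0]); pad=lambda i:cv2.copyMakeBorder(i,0,h-i.shape[0],0,0,0)
c=np.hstack([pad(a),pad(b)]); print(c.shape,a.shape); cv2.imwrite('pics/crop0.png',c)
```

```text
(366, 795, 3) (342, 399, 3)
```

View pics/crop0.png

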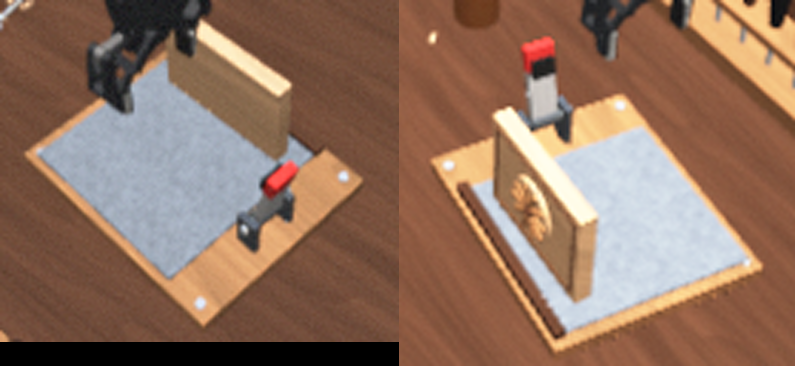

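The pale panel with the rosette on its robot side stands on the felt (side about (263,192)); the hold-down is behind it. Now I cast rays for the board corners, panel top corners and arm end.

```bash
cat >> h.py <<'E'
def ray(f,p):
    p=np.atleast_2d(np.array(p,float)); d=np.c_[(p[:,0]-f['cx'])/f['fx'],(p[:,1]-f['cy'])/f['fy'],np.ones(len(p))]
    return np.array(f['eye']), d@R.from_euler('xyz',f['orientation']).as_matrix().T
def plane(f,p,z):
    e,d=ray(f,p); return e+d*((z-e[2])/d[:,2])[:,None]
def tri(f1,p1,f2,p2):
    e1,d1=ray(f1,p1);e2,d2=ray(f2,p2);d1=d1[0];d2=d2[0]
    t=np.linalg.lstsq(np.c_[d1,-d2],e2-e1,rcond=None)[0]; a=e1+t[0]*d1;b=e2+t[1]*d2
    return (a+b)/2,np.linalg.norm(a-b)
E
python3 - <<'E'
from h import *
import pickle
fs=pickle.load(open('f0.pkl','rb')); S,D=fs['scene'],fs['side']
sc=lambda x,y:(x/2.85+170,y/2.85+160); sd=lambda x,y:((x-399)/3.05+215,y/3.05+125)
ps=plane(S,[sc(27,153),sc(205,320),sc(360,180)],.022); ms=[(.13,-.13),(.13,.18),(-.13,.18)]
pd=plane(D,[sd(432,162),sd(628,97),sd(760,265),sd(556,345)],.022); md=[(-.13,.18),(.13,.18),(.13,-.13),(-.13,-.13)]
W=np.r_[ps,pd][:,:2]; M=np.array(ms+md)
def fit(W,M):
    m=M.mean(0);w=W.mean(0);A=M-m;B=W-w
    th=np.arctan2((A[:,0]*B[:,1]-A[:,1]*B[:,0]).sum(),(A*B).sum()); c,s=np.cos(th),np.sin(th);r=np.array([[c,-s],[s,c]])
    return th,r,w-r@m
th,r,o=fit(W,M); print('board',th,o); print('res mm',np.round((W-(M@r.T+o))*1e3,1).tolist())
for n,w,m in(('sc',ps,ms),('sd',pd,md)): q=fit(w[:,:2],np.array(m));print(n,q[0],q[2])
tobd=lambda P:(np.atleast_2d(P)[:,:2]-o)@r
print('panel top side',np.round(1e3*tobd(plane(D,[sd(493,112),sd(513,107),sd(597,215),sd(578,225)],.154)),1).tolist())
print('panel top scene',np.round(1e3*tobd(plane(S,[sc(290,88),sc(278,97)],.154)),1).tolist())
# end of arm: red end centre, top face
P,e=tri(S,sc(289,170),D,sd(538,44)); print('end',P,tobd(P),e)
hinge=r@[0,.145]+o; print('hinge',hinge)
for z in(.12,.14,.15,.16):print(z,np.round(1e3*np.r_[tobd(plane(S,sc(289,170),z)),tobd(plane(D,sd(538,44),z))],0).tolist())
np.savez('b.npz',th=th,r=r,o=o)
E
```

```text
board -0.10948052068692359 [ 0.56658364 -0.03473978]
res mm [[-2.6, 9.1], [-5.6, 2.6], [4.8, 1.4], [-0.6, -7.9], [0.8, -11.8], [-2.4, 2.5], [5.5, 4.1]]
sc -0.10964176149844308 [ 0.56543789 -0.03037598]
sd -0.11437964759302345 [ 0.5673126  -0.03799272]
panel top side [[-90.8, 93.3], [-68.0, 90.9], [-63.3, -85.6], [-86.9, -89.0]]
panel top scene [[-87.9, 97.9], [-69.8, 97.3]]
end [0.58239658 0.13405258 0.15894093] [[-0.00272432  0.16950955]] 0.011164955440966313
hinge [0.58242662 0.10939211]
0.12 [[-27.0, 156.0], [23.0, 205.0]]
0.14 [[-17.0, 164.0], [12.0, 184.0]]
0.15 [[-12.0, 169.0], [6.0, 174.0]]
0.16 [[-7.0, 173.0], [1.0, 164.0]]
```

Board at (0.567,−0.035), yaw ≈ −0.11; panel at board x −78, y +2; hold-down at ≈1.83 rad. Going behind the panel, at height, with the fingers shut.

Emit:
send_rows --plan "0 0 0 0 0 0 0; -0.004 -0.037 0 0 0 1.3 0; -0.008 -0.075 0 0 0 2.5 0; -0.012 -0.112 0 0 0 3.8 0; -0.015 -0.15 0 0 0 5 0; -0.019 -0.187 0 0 0 6.3 0; -0.019 -0.187 0 0 0 6.3 0; -0.019 -0.187 0 0 0 6.3 0; -0.019 -0.187 0 0 0 6.3 0; -0.019 -0.187 0 0 0 6.3 0"

```text
clock: 0.93
position: [0.4389, -0.0188, 0.2313]
tool_rot: [3.141, -0.0, 1.461]
force: [0.7, 0.0, 0.5]
grip_width: 0.0
finger_force: 0.0
```

Run:
```python
from h import *
f,s=grab('wrist'); g,_=grab('side')
a=f['color'][:,:,::-1]; b=cv2.resize(g['color'][100:250,160:360,::-1],(512,384))
cv2.imwrite('pics/w1.png',cv2.resize(np.hstack([a,b]),(800,300)))
print(s['position'],s['tool_rot'],s['grip_width'],s['clock'])
```

```text
[ 0.43885768 -0.01882221  0.23130196] [ 3.14122356e+00 -1.51022615e-04  1.46116628e+00] 1.3993101234251774e-05 0.9333
```

View pics/w1.png

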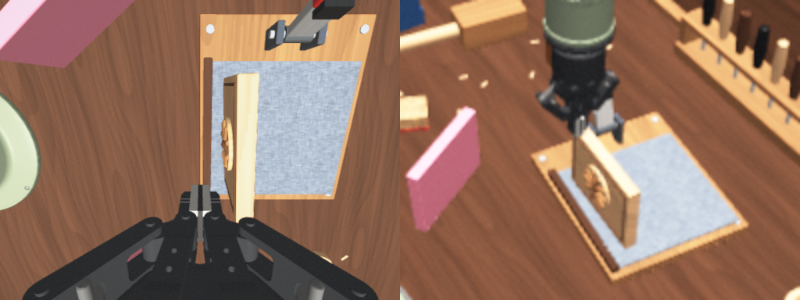

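The shut fingers are just behind the carved side, clear of the panel and near its middle. Descending, then pushing slowly.

Emit:
send_rows --plan "0 0 0.035 0 0 0 0; 0 0 0.07 0 0 0 0; 0 0 0.092 0 0 0 0; 0 0 0.092 0 0 0 0; 0 0.008 0.092 0 0 0 0; 0 0.014 0.092 0 0 0 0; 0 0.02 0.092 0 0 0 0; 0 0.026 0.092 0 0 0 0; 0 0.031 0.092 0 0 0 0; 0 0.036 0.092 0 0 0 0"

```text
clock: 1.87
position: [0.4747, -0.023, 0.1399]
tool_rot: [3.141, -0.0, 1.461]
force: [-0.5, -0.2, 0.1]
grip_width: -0.0001
finger_force: 0.1
```

Run:
```python
from h import *
f,s=grab('wrist'); g,_=grab('side')
a=f['color'][:,:,::-1]; b=cv2.resize(g['color'][100:250,160:360,::-1],(512,384))
cv2.imwrite('pics/w2.png',cv2.resize(np.hstack([a,b]),(800,300)))
```

```text
(no output)
```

View pics/w2.png

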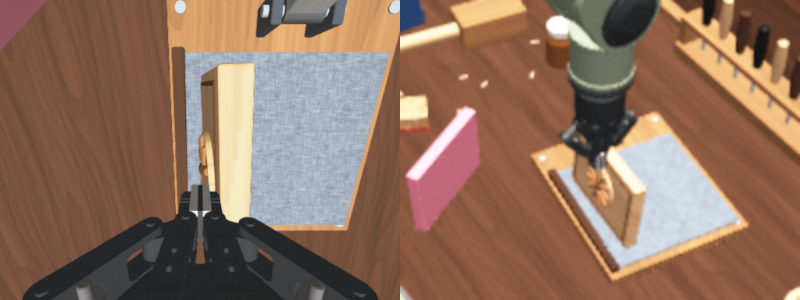

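The tip is at the carved face near the top, just touching. Continuing the push.

Emit:
send_rows --plan "0 0.005 0 0 0 0 0; 0 0.01 0 0 0 0 0; 0 0.015 0 0 0 0 0; 0 0.019 0 0 0 0 0; 0 0.023 0 0 0 0 0; 0 0.026 0 0 0 0 0; 0 0.028 0 0 0 0 0; 0 0.029 0 0 0 0 0; 0 0.03 0 0 0 0 0; 0 0.03 0 0 0 0 0"

```text
clock: 2.8
position: [0.5036, -0.0263, 0.1393]
tool_rot: [-3.142, 0.0, 1.461]
force: [-0.2, 0.1, -0.1]
grip_width: 0.0002
finger_force: 0.0
```

Run:
```python
from h import *
f,s=grab('wrist'); g,_=grab('side')
a=f['color'][:,:,::-1]; b=cv2.resize(g['color'][100:250,160:360,::-1],(512,384))
cv2.imwrite('pics/w3.png',cv2.resize(np.hstack([a,b]),(800,300)))
```

```text
(no output)
```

View pics/w3.png

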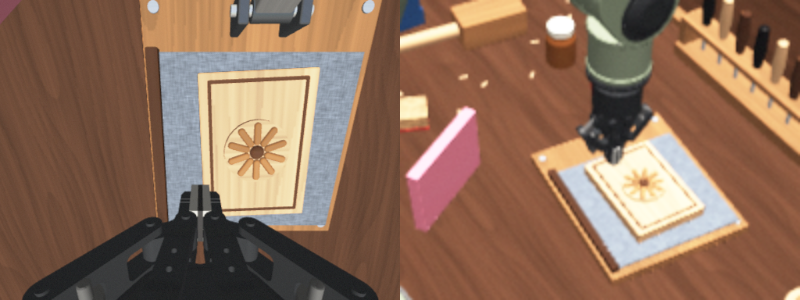

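The panel lies flat with the rosette up. Raising and moving over for one look at the hold-down.

Emit:
send_rows --plan "0 0 -0.035 0 0 0 0; 0 0 -0.07 0 0 0 0; 0 0 -0.1 0 0 0 0; 0.02 0.02 -0.11 0 0 0 0; 0.02 0.045 -0.11 0 0 0 0; 0.02 0.064 -0.11 0 0 0 0; 0.02 0.064 -0.11 0 0 0 0; 0.02 0.064 -0.11 0 0 0 0"

```text
clock: 3.57
position: [0.5694, -0.0134, 0.2488]
tool_rot: [-3.141, 0.0, 1.461]
force: [-0.5, -0.0, 0.6]
grip_width: 0.0004
finger_force: 0.0
```

Run:
```python
from h import *
import pickle
f,s=grab('wrist','w4.png'); pickle.dump((f,s),open('w4.pkl','wb'))
print(s['position'],s['tool_rot']); print(f['tool_from_camera'])
```

```text
[ 0.56940766 -0.01343909  0.24880743] [-3.14082018e+00  1.36108558e-04  1.46067685e+00]
[[ 8.01796832e-05 -9.49035573e-01 -3.15168962e-01  8.27474686e-02]
 [ 9.99999932e-01  1.89553087e-04 -3.16379330e-04  8.83900601e-04]
 [ 3.59996488e-04 -3.15168915e-01  9.49035524e-01 -1.42781926e-01]
 [ 0.00000000e+00  0.00000000e+00  0.00000000e+00  1.00000000e+00]]
```

View pics/w4.png

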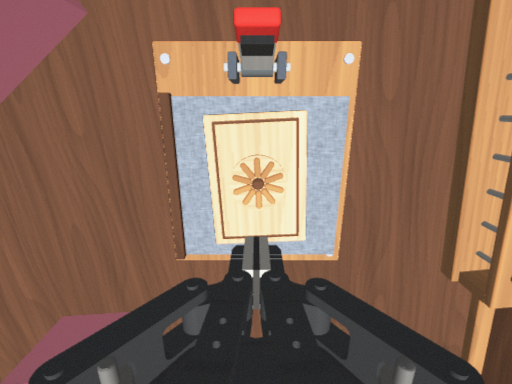

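Wrist view: panel flat with rosette at (258,184), hinge pin from (227,67) to (290,67), and the red arm end at about (257,16) leaning outward.

Run:
```python
from h import *
import pickle
f,s=pickle.load(open('w4.pkl','rb')); T=np.array(f['tool_from_camera'])
def tl(p,z): # tool-frame xy (tool level) of pixels on world plane z
    p=np.atleast_2d(np.array(p,float)); d=np.c_[(p[:,0]-f['cx'])/f['fx'],(p[:,1]-f['cy'])/f['fy'],np.ones(len(p))]@T[:3,:3].T
    e=T[:3,3]; zt=s['position'][2]-z
    return np.round(1e3*(e+d*((zt-e[2])/d[:,2])[:,None])[:,:2],1).tolist()
print('hinge pin',tl([(227,67),(290,67)],.06)); print('board +y corners',tl([(154,41),(360,41)],.024))
print('panel',tl([(204,114),(307,111),(305,241),(217,245)],.046))
for z in(.145,.15,.155,.16): print('end outer/inner',z,tl([(257,8),(257,26)],z))
```

```text
hinge pin [[127.2, -31.9], [127.2, 39.3]]
board +y corners [[160.8, -123.6], [160.8, 127.6]]
panel [[76.2, -63.7], [79.7, 63.9], [-99.6, 71.9], [-106.2, -56.0]]
end outer/inner 0.145 [[158.1, 1.6], [145.7, 1.7]]
end outer/inner 0.15 [[156.6, 1.6], [144.5, 1.6]]
end outer/inner 0.155 [[155.1, 1.6], [143.2, 1.6]]
end outer/inner 0.16 [[153.5, 1.6], [141.9, 1.6]]
```

Emit:
send_rows --plan "0.035 0.002 0 0 0 0 0; 0.075 0.002 0 0 0 0 0; 0.115 0.002 0 0 0 0 0; 0.155 0.002 0 0 0 0 0; 0.19 0.002 0 0 0 0 0; 0.19 0.002 0.02 0 0 0 0; 0.19 0.002 0.06 0 0 0 0; 0.19 0.002 0.09 0 0 0 0; 0.19 0.002 0.109 0 0 0 0; 0.19 0.002 0.109 0 0 0 0"

```text
clock: 4.45
position: [0.5895, 0.1744, 0.1366]
tool_rot: [-3.136, 0.003, 1.461]
force: [-1.2, -0.2, 0.5]
grip_width: 0.0002
finger_force: 0.0
```

Emit:
send_rows --plan "-0.02 0 0 0 0 0 0; -0.034 0 0 0 0 0 0; -0.046 0 0 0 0 0 0; -0.057 0 0 0 0 0 0; -0.068 0 0 0 0 0 0; -0.079 0 0.001 0 0 0 0; -0.089 0 0.003 0 0 0 0; -0.099 0 0.009 0 0 0 0; -0.108 0 0.016 0 0 0 0; -0.108 0 0.016 0 0 0 0"

```text
clock: 5.28
position: [0.5796, 0.0653, 0.1227]
tool_rot: [-3.14, 0.002, 1.459]
force: [0.1, 0.5, -0.9]
grip_width: -0.0001
finger_force: 0.0
```

Run:
```python
from h import *
g,_=grab('side'); f,_=grab('scene')
cv2.imwrite('pics/s5.png',cv2.resize(np.hstack([g['color'][110:250,200:350,::-1],f['color'][150:290,170:320,::-1]]),(790,368),interpolation=2))
```

```text
(no output)
```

View pics/s5.png

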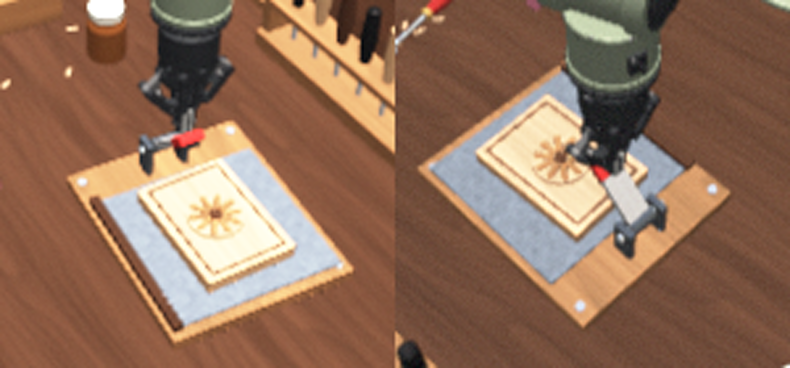

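The arm (red tip) has followed to about 45°. Continuing down.

Emit:
send_rows --plan "-0.007 0 0.008 0 0 0 0; -0.014 0 0.016 0 0 0 0; -0.02 0 0.026 0 0 0 0; -0.024 0 0.036 0 0 0 0; -0.027 0 0.045 0 0 0 0; -0.028 0 0.05 0 0 0 0; -0.028 0 0.053 0 0 0 0; -0.028 0 0.053 0 0 0 0"

```text
clock: 6.05
position: [0.5768, 0.04, 0.0704]
tool_rot: [-3.14, 0.0, 1.461]
force: [-0.5, -0.1, -0.2]
grip_width: -0.0001
finger_force: 0.0
```

Emit:
send_rows --plan "0 0 0.001 0 0 0 0; 0 0 0.002 0 0 0 0; 0 0 0.003 0 0 0 0; 0 0 0.004 0 0 0 0; 0 0 0.004 0 0 0 0; 0 0 0.004 0 0 0 0"

```text
clock: 6.55
position: [0.5773, 0.0401, 0.0674]
tool_rot: [3.142, -0.0, 1.461]
force: [-0.2, 0.6, 0.6]
grip_width: -0.0002
finger_force: 0.0
```

Emit:
send_rows --plan "0 0 0.001 0 0 0 0; 0 0 0.002 0 0 0 0; 0 0 0.0025 0 0 0 0; 0 0 0.0025 0 0 0 0"

```text
clock: 6.88
position: [0.5775, 0.04, 0.066]
tool_rot: [3.141, -0.0, 1.461]
force: [-7.9, -0.7, 25.8]
grip_width: 0.0004
finger_force: 12.7
```

Upward force of 26 N at upper-face height 66 mm: the pad is seated. Retreating straight up and checking.

Emit:
send_rows --plan "0 0 -0.002 0 0 0 0; 0 0 -0.006 0 0 0 0; 0 0 -0.02 0 0 0 0; 0 0 -0.05 0 0 0 0; 0 0 -0.09 0 0 0 0; 0 0 -0.13 0 0 0 0; -0.04 0 -0.17 0 0 0 0; -0.08 0 -0.18 0 0 0 0; -0.1 0 -0.18 0 0 0 0; -0.1 0 -0.18 0 0 0 0"

```text
clock: 7.72
position: [0.566, -0.0664, 0.2469]
tool_rot: [3.139, 0.003, 1.454]
force: [-0.2, -0.4, -0.9]
grip_width: 0.0
finger_force: 0.0
```

Run:
```python
from h import *
w,s=grab('wrist'); g,_=grab('side')
cv2.imwrite('pics/s6.png',np.hstack([cv2.resize(w['color'][:,:,::-1],(400,300)),cv2.resize(g['color'][125:245,200:360,::-1],(400,300),interpolation=2)]))
print(s['position'],s['force'])
```

```text
[ 0.56597757 -0.06644844  0.24685757] [-0.22801532 -0.35849676 -0.92419391]
```

View pics/s6.png

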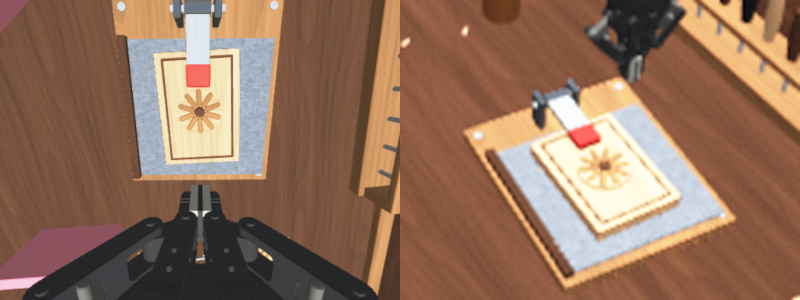

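The arm lies level on the flat panel with its red end at wrist (198,75), the rosette faces up, and the robot is clear. Handing in.

```bash
python3 -c "
from workcell import bot; print(bot.job_done())"
```

```text
the job is handed in; nothing more can be done
None
```

The panel lies flat on the board with its rosette up, the hold-down's pad was pressed onto it until it seated, nothing else was touched as far as I could tell, and I handed the job in about 8 s into the 48 s limit; no verdict came back.

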